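# Seat a turning blank in the corner stops of the drilling jig

### The job

Clear the dark offcut off the drilling jig and drop it into the scrap bin. Then stand the square turning blank on the jig, marked end up, slide it into the corner so that it lies flush against both blue stops, and press it firmly against both at once. Finish while still holding it pressed there, and leave the glue bottle, the wax tin and the sanding block alone.

Things in the scene. Friction and masses are not known exactly. Their poses are not given: they have to be found in the camera images.
- jig: drilling jig fixed to the bench: white slick board 190 x 190 x 15 mm with two low blue plastic bar stops on top along its +x and +y sides. Origin: centre of its underside, x and y along its edges, z up (top at 15 mm). Its inner corner points roughly away from the robot. Wood slides on board and stops with friction about 0.25: hard pressure on one stop resists sliding along it to the other
- corner (a point): the jig's inner corner: the point on the top face of the base where the inner faces of the two stops would meet (70 mm from the jig's origin along its x and 70 mm along its y, axes as the jig's). The blank's place is on the -x, -y side of it, so its centre axis belongs 25 mm from each inner face
- stop_a: blue bar stop, 18 mm thick, 140 mm long along the jig's y, 22 mm high above the base; its inner face looks to the jig's -x. Rigid, fixed to the jig. Origin: centre of its underside
- stop_b: blue bar stop, 18 mm thick, 140 mm long along the jig's x, 22 mm high above the base; its inner face looks to the jig's -y. Rigid, fixed to the jig. Origin: centre of its underside. Beyond the inner corner the two bars do not meet: there is a small open gap
- blank: square wooden turning blank, 50 x 50 mm and 85 mm tall, about 0.16 kg, standing on the bench, black pencil cross on its top end. Origin: centre of its underside, z up along its length, x and y normal to its side faces. Held more than 22 mm above its underside, fingers pass over the stops
- offcut: dark brown scrap of wood, 46 mm long (x), 26 mm wide (y), 32 mm high, about 25 g, lying on the jig's base 50 to 70 mm from the inner faces of both stops, any yaw. Origin: centre of its underside
- bin: grey open scrap bin, 160 x 160 mm and 90 mm high outside, walls 4 mm, fixed on the bench. Origin: centre of its underside
- glue: yellow glue bottle with orange cap, 52 mm diameter, 130 mm high, to be left alone. Origin: centre of its underside
- wax: copper-coloured wax tin, 68 mm diameter, 45 mm high, to be left alone. Origin: centre of its underside
- sander: cork sanding block, 50 x 80 x 30 mm high, to be left alone. Origin: centre of its underside

How it is judged:
On the way, in this order (a step that is already met when the one before it is completed fails the run):
1. the offcut lies in the scrap bin, let go (x of offcut in the frame of bin between -0.076 and 0.076 m and y of offcut in the frame of bin between -0.076 and 0.076 m and z of offcut in the frame of bin below 0.07 m and contact force between offcut and the fingers below 0.2 N and linear speed of offcut below 0.03 m/s), for 0.2 s.
2. the blank touches both stops (contact force between blank and stop_a above 1 N and contact force between blank and stop_b above 1 N), for 0.1 s.
At the end, for the whole second after the job is handed in: The offcut lies in the scrap bin. The blank stands upright on the jig's base (within 3 mm, tilt under 0.06 rad), square to the stops (0.05 rad), its axis 25 mm (within 2.5 mm) from each inner face, still, with the robot touching it and pressing it on each of the two stops with more than 2 N (all of step 1 and x of blank in the frame of corner between -0.0275 and -0.0225 m and y of blank in the frame of corner between -0.0275 and -0.0225 m and z of blank in the frame of corner between -0.003 and 0.003 m and angle between blank's own z axis and vertical below 0.06 rad and (angle between the x axis of blank and the x axis of jig, either way round below 0.05 rad or angle between the x axis of blank and the y axis of jig, either way round below 0.05 rad) and contact force between blank and stop_a above 2 N and contact force between blank and stop_b above 2 N and (contact force between blank and the fingers above 1 N or contact force between blank and the arm above 1 N) and linear speed of blank below 0.01 m/s); the arm keeps its last pose, push and grip.
It fails at once if the glue bottle is moved more than 30 mm or tipped (distance of glue from where it was at the start of the episode above 0.03 m or angle between glue's own z axis and vertical above 0.3 rad).
It fails at once if the wax tin is moved more than 30 mm or tipped (distance of wax from where it was at the start of the episode above 0.03 m or angle between wax's own z axis and vertical above 0.3 rad).
It fails at once if the sanding block is moved more than 30 mm or tipped (distance of sander from where it was at the start of the episode above 0.03 m or angle between sander's own z axis and vertical above 0.3 rad).
It also fails if it takes over 67 s, if anything falls off the work surface, if the arm or the gripper's body presses on something with over 40 N, if the wrist force passes 120 N, or if a joint passes its speed limit or range.

### The arm

A 7-joint arm with a two-finger parallel gripper is mounted at the origin on the work surface. World frame = base frame: x ahead of the robot, y to its left, z up, the work surface at z = 0. Lengths are in m, angles in rad, forces in N, time in s.
With the tool pointing down it reaches from about 0.4 to 0.85 m from the base axis. Payload 4.5 kg.
Tool frame: the origin (TCP) lies on the centre line of the jaws, within the pads' length; the fingertips stand 8 mm ahead of it and the grasp point (between the pads) lies 11 mm behind it; z points along the fingers, x is the direction in which the jaws open and shut, and the axes are right-handed (so a half turn about z gives the same grasp; the last joint's range is limited). The gripper opens to 88 mm and grips with 3 to 60 N. Pads are 18 mm wide; open, the fingers measure 123 mm over their backs; the gripper's body (75 mm by 187 mm) begins 45 mm behind the grasp point.
Start: joints at [-1.231, 0.689, -0.195, 1.565, 0.157, 0.902, -0.215], TCP at [0.188, 0.596, 0.247] pointing down, gripper open.
Joint ranges: [-3.01, 3.01], [-0.46, 2.08], [-1.47, 1.51], [0.13, 2.56], [-1, 4.14], [0.04, 2.09], [-2.66, 2.66]. Speed limits (rad/s): [2.57, 2.57, 3.14, 3.14, 3.14, 3.14, 3.14].

### API

Orientations are given as a unit quaternion [x, y, z, w].
In Python, from plant import r gives the robot as it stands.
- The arm moves only by the shell command python3 -m pendant 'ROWS' [FORCE]. ROWS is JSON, a list of rows, each a list of 3 entries, a list of its own where there are three numbers: the turn, a rotation vector about the tool's x, y, z in rad, then the shift along the tool's x, y, z in m, then the opening, from 0 (shut) to 1 (fully open). In form: [[[wx, wy, wz], [tx, ty, tz], claw], ...]. A call has 1 to 10 rows; each row is the pose to reach, as a shift and turn from the pose commanded when the call began, along the tool's axes at that moment; what a row does not reach only later rows make up. A row lasts 1/10 s, in which the tool goes at most 50 mm and 8.59 degrees, less where a joint would pass 70% of its speed; a pose out of reach is approached as far as the arm can. A call with a gripper value outside its range is refused whole. The fingers move at their own pace and stop on an object; FORCE is the grip in N (left out, the last holds). Time passes only in rows, so rows that repeat a pose let the fingers close. It gives the time, the measured TCP pose, the force and the opening at its end, in the units of the state.
- r.get_state(): the state, without advancing time (a new reading comes with each control period).
- r.snapshot(name): name is "scene" or "top"; returns a dict with "image" (480x640x3 uint8, red, green, blue), "mtx" (3x3 intrinsics, pixels), "R" (3x3) and "t" (3): a world point X has camera coordinates R X + t. Camera axes: x right, y down, z forward; pixel columns grow to the right and rows downward; lengths in m; the calibration is good to about 2 mm. A picture is of the moment at which its call begins. There is no depth.
- r.finish_job(): hands the job in, once; it reports no verdict.
The state is a dict: "clock": time; "q": joint angles; "qd": joint speeds; "joint_torque": joint torques, N m; "tool_pos": TCP position; "eef_rot": TCP orientation; "contact_force": force on the tool from outside, world axes, zero at the start; "moment": the same for the moment, N m; "opening": opening from 0.0 (shut) to 1.0 (fully open).
Only numpy, scipy, OpenCV 4.12 (cv2) and the standard library are available. Lean on these libraries where they do the work, as an engineer would, in place of code of your own. Each camera call takes 0.05 s, during which the arm holds its last target. There are 200 camera calls.

## Working session

There is one attempt and no reset: what is moved stays moved. The work goes in short steps, Python scripts to look and compute and a shell command to move; the robot and the scene stay as the last step left them, time stands still between calls to the robot, and variables do not carry over. Pictures are saved under pics/ and viewed, about 8 in all and at most 12, crops included, and the job is handed in when it is done.

```bash
mkdir -p pics; ls
python3 - <<'E'
from plant import r
import cv2,numpy as np
for n in("top","scene"):
    s=r.snapshot(n);cv2.imwrite(f"pics/{n}0.png",s["image"][:,:,::-1])
    np.savez(f"{n}0.npz",**s)
    print(n,s["mtx"].round(1).tolist(),s["R"].round(3).tolist(),s["t"].round(3).tolist())
print(r.get_state())
E
```

```text
pics
top [[480.9, 0.0, 318.8], [0.0, 480.9, 237.5], [0.0, 0.0, 1.0]] [[0.013, -1.0, -0.013], [-0.998, -0.013, -0.056], [0.056, 0.014, -0.998]] [-0.031, 0.539, 1.132]
scene [[443.9, 0.0, 314.2], [0.0, 443.9, 235.3], [0.0, 0.0, 1.0]] [[0.573, 0.82, -0.019], [0.538, -0.394, -0.745], [-0.618, 0.416, -0.667]] [-0.31, -0.278, 1.284]
{'clock': 0.1, 'q': array([-1.23120743,  0.68989176, -0.1945116 ,  1.56624115,  0.15731452,
        0.90249942, -0.21510913]), 'qd': array([ 0.00111742, -0.00233955,  0.00077319, -0.00233332,  0.00011179,
        0.00044496, -0.00072404]), 'joint_torque': array([-3.95140945e-03, -5.28492951e+01, -1.27162546e+00, -1.53835326e+01,
       -5.25692815e-02,  2.02547009e-03,  6.03157400e-05]), 'tool_pos': array([0.18803505, 0.59546108, 0.24599492]), 'eef_rot': array([ 8.06529026e-01,  5.91193921e-01, -6.21476210e-04,  5.41029885e-04]), 'contact_force': array([ 0.71470881, -0.01321391, -0.04539261]), 'moment': array([0.00108183, 0.0239405 , 0.02157516]), 'opening': 1.0002234169779223}
```

View pics/top0.png

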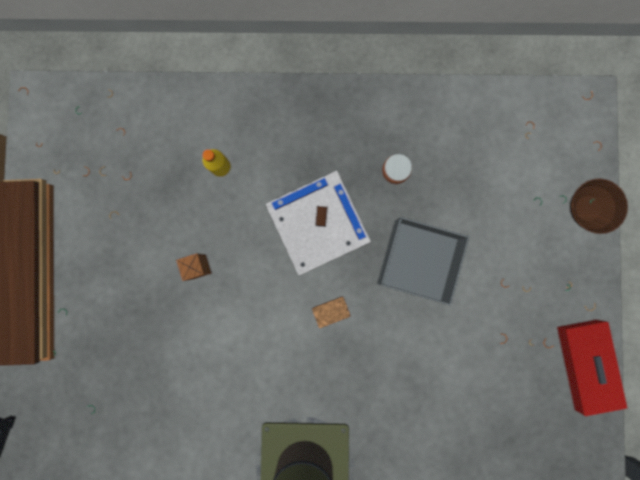

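View pics/scene0.png

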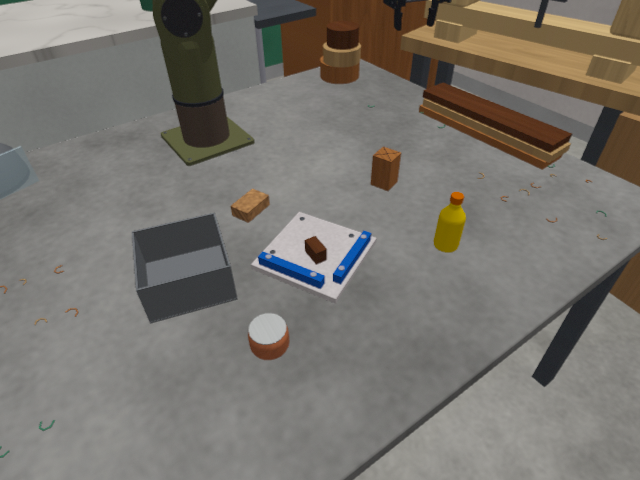

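The top view shows the jig centred near (318,223) px with blue stops at the upper-left and right edges. The offcut is at (321,216), the blank at (192,266), the bin at (423,260), the sander at (331,311), the glue at (216,162) and the wax at (397,167).

```bash
cat > vis.py <<'E'
import numpy as np,cv2
def ray(s,uv,z):
    d=s["R"].T@np.linalg.solve(s["mtx"],np.array([uv[0],uv[1],1.]));c=-s["R"].T@s["t"]
    return c+d*(z-c[2])/d[2]
def proj(s,X):
    p=(s["R"]@np.asarray(X).T).T+s["t"];p=p@s["mtx"].T;return p[:,:2]/p[:,2:]
def rect(s,mask,z,name,roi):
    m=np.zeros(mask.shape,np.uint8);x0,y0,x1,y1=roi;m[y0:y1,x0:x1]=mask[y0:y1,x0:x1]
    cs,_=cv2.findContours(m,cv2.RETR_EXTERNAL,cv2.CHAIN_APPROX_NONE)
    c=max(cs,key=cv2.contourArea);W=np.array([ray(s,p[0],z)[:2] for p in c],np.float32)
    k=cv2.minAreaRect(W*1000);print(name,"c",np.round(k[0],1),"size+~2px",np.round(k[1],1),"ang",round(k[2],1));return k
E
python3 - <<'E'
from vis import *
s=dict(np.load("top0.npz"));im=s["image"].astype(int);h=cv2.cvtColor(s["image"],cv2.COLOR_RGB2HSV);H,S,V=[h[...,i].astype(int) for i in range(3)]
J=(255,165,380,280)
blue=(H>100)&(H<130)&(S>120)
white=(V>165)&(S<60)
jig=cv2.morphologyEx(((white|blue)*255).astype(np.uint8),cv2.MORPH_CLOSE,np.ones((3,3)))
rect(s,jig,.015,"jig",J)
b=(blue*255).astype(np.uint8)
rect(s,b,.037,"stop_b",(262,170,332,215));rect(s,b,.037,"stop_a",(332,175,375,245))
rect(s,((V<110)&(S>60)&~blue).astype(np.uint8)*255,.032,"offcut(top+side)",(308,200,335,232))
br=((H<20)&(S>80))
rect(s,(br*255).astype(np.uint8),.085,"blank",(170,240,220,290))
rect(s,(br*255).astype(np.uint8),.03,"sander",(300,290,360,335))
for n,uv,z in(("glue cap",(208,155),.13),("wax",(398,167),.045),("bin TL",(401,219),.09),("bin TR",(466,235),.09),("bin BR",(448,302),.09),("bin BL",(379,284),.09)):print(n,ray(s,uv,z).round(3))
def crop(x0,y0,x1,y1,k):return cv2.resize(s["image"][y0:y1,x0:x1],None,fx=k,fy=k,interpolation=cv2.INTER_CUBIC)
a=crop(255,165,380,280,5);c=crop(165,245,220,290,3)
o=np.zeros((575,800,3),np.uint8);o[:a.shape[0],:a.shape[1]]=a;o[:135,630:795]=c
cv2.imwrite("pics/crop1.png",o[:,:,::-1])
E
```

```text
jig c [575.8 -20.1] size+~2px [187.2 186.7] ang 25.9
stop_b c [641.4  23. ] size+~2px [ 16.6 134.8] ang 26.0
stop_a c [591.7 -99.3] size+~2px [116.3  15.3] ang 25.9
offcut(top+side) c [589.4 -28.8] size+~2px [42.6 18.8] ang 0.7
blank c [467.8 255.7] size+~2px [51.8 65.2] ang 19.2
sander c [365.5 -54.3] size+~2px [49.1 77.2] ang 21.9
glue cap [0.71  0.217 0.13 ]
wax [ 0.705 -0.207  0.045]
bin TL [ 0.579 -0.208  0.09 ]
bin TR [ 0.545 -0.352  0.09 ]
bin BR [ 0.397 -0.312  0.09 ]
bin BL [ 0.434 -0.16   0.09 ]
```

View pics/crop1.png

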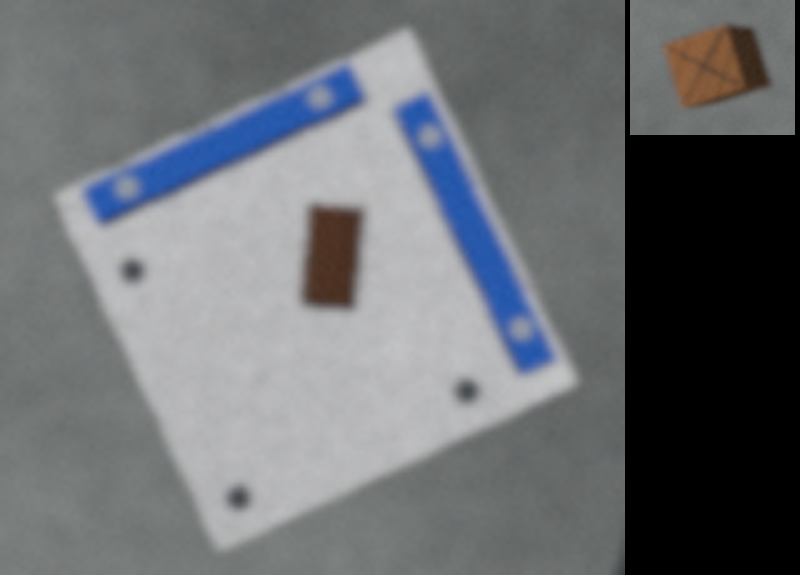

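The crop shows that the offcut's top is centred at crop (333,257), i.e. image (321.6,216.4), with its long axis roughly along world x. The blank's top corners are at about (177.3,260.3), (197.7,253.7), (203.7,276) and (183,280.7). The jig fits its known 190 mm size at yaw −64.1°.

```bash
cat >> vis.py <<'E'
def delta(st,pos,yaw):
    """rz turn (about tool z) and tool-axis shift to reach pos with tool-x at world yaw deg (mod 180)"""
    from scipy.spatial.transform import Rotation as Ro
    R=Ro.from_quat(st["eef_rot"]).as_matrix();y=np.degrees(np.arctan2(R[1,0],R[0,0]))
    d=(yaw-y+90)%180-90
    T=Ro.from_euler('z',np.radians(y+d)).as_matrix()@np.diag([1.,-1,-1])
    return y.round(2),Ro.from_matrix(R.T@T).as_rotvec().round(4),(R.T@(np.array(pos)-st["tool_pos"])).round(4)
E
python3 - <<'E'
from vis import *
from plant import r
s=dict(np.load("top0.npz"))
h=cv2.cvtColor(s["image"],cv2.COLOR_RGB2HSV);H,S,V=[h[...,i].astype(int) for i in range(3)]
k=rect(s,((V<110)&(S>60)&~((H>100)&(H<130))).astype(np.uint8)*255,.047,"offcut",(308,200,335,232))
C=np.array([ray(s,p,.085)[:2] for p in((177.3,260.3),(197.7,253.7),(203.7,276),(183,280.7))])
for i in range(4):
    e=C[(i+1)%4]-C[i];print("edge",np.linalg.norm(e).round(4),(np.degrees(np.arctan2(e[1],e[0]))%90).round(1))
print("blank c",C.mean(0).round(4))
for z in(.085,):
  rect(s,((H<20)&(S>80)&(V>95)).astype(np.uint8)*255,z,"blank top",(170,240,220,290))
yaw=-64.1;c=np.cos(np.radians(yaw));n=np.sin(np.radians(yaw));Rj=np.array([[c,-n],[n,c]])
print("corner",np.array([.5758,-.0201])+Rj@[.07,.07])
st=r.get_state()
print(delta(st,[k[0][0]/1000,k[0][1]/1000,.12],87))
E
```

```text
offcut c [587.8 -28.9] size+~2px [42.  18.6] ang 0.7
edge 0.048 18.7
edge 0.0518 16.6
edge 0.0475 13.5
edge 0.0475 17.3
blank c [0.4644 0.2614]
blank top c [465.9 263.3] size+~2px [50.4 49.4] ang 19.2
corner [ 0.66934517 -0.05249292]
(np.float64(72.48), array([-1.000e-04,  1.700e-03, -2.534e-01]), array([-0.4749,  0.5692,  0.1269]))
```

```bash
python3 -m pendant '[[[0,0,-0.2534],[-0.475,0.569,0],0.55],[[0,0,-0.2534],[-0.475,0.569,0],0.55],[[0,0,-0.2534],[-0.475,0.569,0],0.55],[[0,0,-0.2534],[-0.475,0.569,0],0.55],[[0,0,-0.2534],[-0.475,0.569,0],0.55],[[0,0,-0.2534],[-0.475,0.569,0],0.55],[[0,0,-0.2534],[-0.475,0.569,0],0.55],[[0,0,-0.2534],[-0.475,0.569,0],0.55],[[0,0,-0.2534],[-0.475,0.569,0],0.55],[[0,0,-0.2534],[-0.475,0.569,0],0.55]]' 20
python3 - <<'E'
from vis import *
from plant import r
print(delta(r.get_state(),[.588,-.029,.12],87))
E
```

```text
clock: 1.1
tool_pos: [0.4584, 0.173, 0.2466]
eef_rot: [0.725, 0.688, -0.0, -0.0]
contact_force: [1.0, 0.4, 0.1]
opening: 0.55
(np.float64(87.01), array([-0.0003,  0.    ,  0.0001]), array([-0.1949,  0.14  ,  0.1266]))
```

```bash
python3 -m pendant '[[[0,0,0],[-0.195,0.14,0],0.55],[[0,0,0],[-0.195,0.14,0],0.55],[[0,0,0],[-0.195,0.14,0.03],0.55],[[0,0,0],[-0.195,0.14,0.06],0.55],[[0,0,0],[-0.195,0.14,0.09],0.55],[[0,0,0],[-0.195,0.14,0.126],0.55],[[0,0,0],[-0.195,0.14,0.126],0.55],[[0,0,0],[-0.195,0.14,0.126],0.55],[[0,0,0],[-0.195,0.14,0.126],0.55]]'
python3 - <<'E'
from vis import *
from plant import r
s=r.snapshot("scene");im=s["image"]
np.savez("scene1.npz",**s)
a=cv2.resize(im[180:310,230:400],None,fx=4.5,fy=4.5,interpolation=cv2.INTER_CUBIC)
cv2.imwrite("pics/s1.png",a[:,:,::-1])
print(delta(r.get_state(),[.588,-.029,.03],87))
# predict offcut top corners in scene
yaw=np.radians(-3);R=np.array([[np.cos(yaw),-np.sin(yaw)],[np.sin(yaw),np.cos(yaw)]])
P=[[*(np.array([.588,-.029])+R@[a,b]),.047] for a,b in((.023,.013),(.023,-.013),(-.023,-.013),(-.023,.013))]
print(((proj(s,P)-[230,180])*4.5).round(0))
E
```

```text
clock: 2.0
tool_pos: [0.5881, -0.0252, 0.1226]
eef_rot: [0.725, 0.689, 0.001, 0.0]
contact_force: [0.6, 0.0, 0.3]
opening: 0.552
(np.float64(87.12), array([ 0.0035, -0.0014,  0.0022]), array([-0.0039, -0.0005,  0.0931]))
[[438. 302.]
 [387. 325.]
 [332. 265.]
 [381. 243.]]
```

View pics/s1.png

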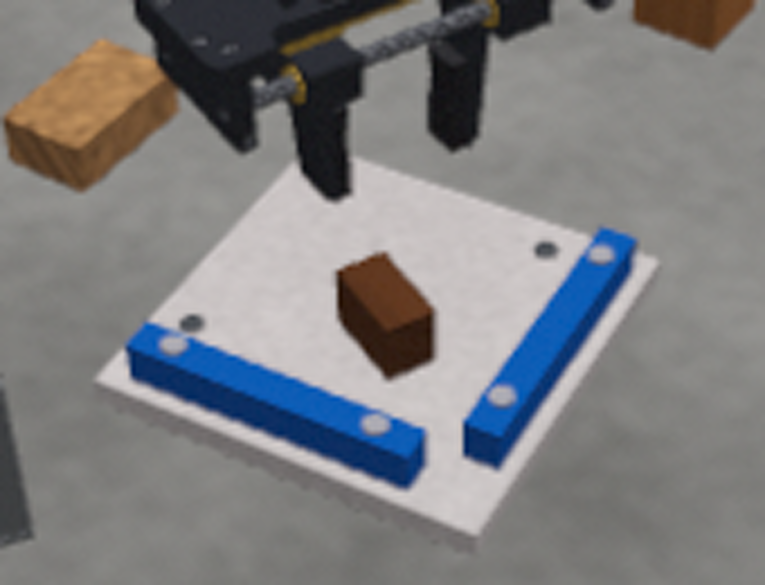

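The offcut's top corners are at crop (385,253), (337,270), (385,330) and (434,307), within about 2 image px of the prediction. The open fingers hang above it, so I descend and grip.

```bash
python3 -m pendant '[[[0,0,0],[-0.001,0,0.04],0.55],[[0,0,0],[-0.001,0,0.07],0.55],[[0,0,0],[-0.001,0,0.09],0.55],[[0,0,0],[-0.001,0,0.09],0.55],[[0,0,0],[-0.001,0,0.09],0.3],[[0,0,0],[-0.001,0,0.09],0.1],[[0,0,0],[-0.001,0,0.09],0.1],[[0,0,0],[-0.001,0,0.09],0.1],[[0,0,0],[-0.001,0,0.09],0.1],[[0,0,0],[-0.001,0,0.09],0.1]]' 20
```

```text
clock: 3.05
tool_pos: [0.5884, -0.028, 0.0324]
eef_rot: [0.725, 0.688, 0.001, 0.001]
contact_force: [-0.9, 0.3, 7.1]
opening: 0.292
```

```bash
python3 -m pendant '[[[0,0,0],[0,0,-0.04],0.1],[[0,0,0],[0,0,-0.09],0.1],[[0,0,0],[-0.03,-0.01,-0.13],0.1],[[0,0,0],[-0.235,-0.087,-0.13],0.1],[[0,0,0],[-0.235,-0.087,-0.13],0.1],[[0,0,0],[-0.235,-0.087,-0.13],0.1],[[0,0,0],[-0.235,-0.087,-0.13],0.1],[[0,0,0],[-0.235,-0.087,-0.13],0.1],[[0,0,0],[-0.235,-0.087,-0.13],0.1],[[0,0,0],[-0.235,-0.087,-0.13],0.1]]';  python3 - <<'E'
from vis import *
from plant import r
print(delta(r.get_state(),[.489,-.258,.065],87))
E
```

```text
clock: 4.05
tool_pos: [0.4886, -0.2576, 0.1611]
eef_rot: [0.725, 0.688, 0.001, 0.0]
contact_force: [-0.9, 0.2, -0.3]
opening: 0.291
(np.float64(86.99), array([ 0.0013, -0.0008, -0.0002]), array([-0.0005,  0.0003,  0.0961]))
```

```bash
python3 -m pendant '[[[0,0,0],[0,0,0.05],0.1],[[0,0,0],[0,0,0.096],0.1],[[0,0,0],[0,0,0.096],0.1],[[0,0,0],[0,0,0.096],0.1],[[0,0,0],[0,0,0.096],0.65],[[0,0,0],[0,0,0.096],0.65],[[0,0,0],[0,0,0.096],0.65],[[0,0,0],[0,0,0.05],0.65],[[0,0,0],[0,0,0],0.65],[[0,0,0],[0,0,-0.03],0.65]]'
python3 - <<'E'
from vis import *
from plant import r
for z in (.2,):print(delta(r.get_state(),[.465,.2625,z],108),delta(r.get_state(),[.465,.2625,z],18))
s=r.snapshot("scene");s2=s["image"][180:340,110:310]
cv2.imwrite("pics/s2.png",cv2.resize(s2,None,fx=3,fy=3)[:,:,::-1])
E
```

```text
clock: 5.05
tool_pos: [0.4893, -0.2587, 0.1948]
eef_rot: [0.725, 0.688, 0.001, 0.002]
contact_force: [0.4, -0.4, -0.2]
opening: 0.65
(np.float64(86.98), array([ 0.0044,  0.0023, -0.3668]), array([ 0.5192, -0.0516, -0.0062])) (np.float64(86.98), array([ 0.005 , -0.0015,  1.204 ]), array([ 0.5192, -0.0516, -0.0062]))
```

View pics/s2.png

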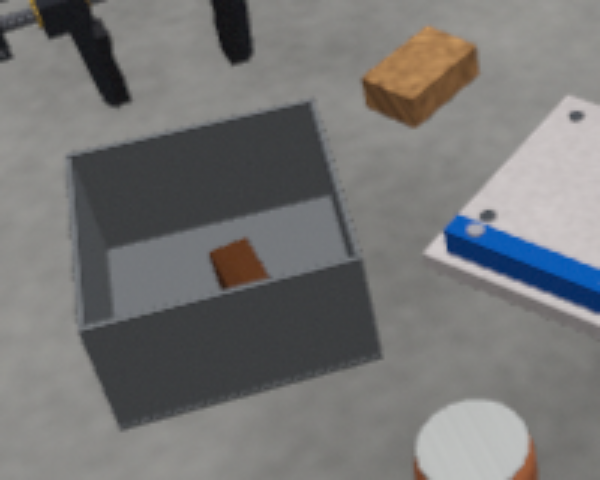

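The offcut (238,262 in the crop) lies on the bin floor with nothing holding it. Next is the blank.

```bash
python3 -m pendant '[[[0,0,-0.366],[0.519,-0.052,-0.02],1],[[0,0,-0.366],[0.519,-0.052,-0.02],1],[[0,0,-0.366],[0.519,-0.052,-0.02],1],[[0,0,-0.366],[0.519,-0.052,-0.02],1],[[0,0,-0.366],[0.519,-0.052,-0.02],1],[[0,0,-0.366],[0.519,-0.052,-0.02],1],[[0,0,-0.366],[0.519,-0.052,-0.02],1],[[0,0,-0.366],[0.519,-0.052,-0.02],1],[[0,0,-0.366],[0.519,-0.052,-0.02],1],[[0,0,-0.366],[0.519,-0.052,-0.02],1]]'; python3 -m pendant '[[[0,0,0],[0,0,0],1]]'
python3 - <<'E'
from vis import *
from plant import r
print(delta(r.get_state(),[.465,.2625,.038],108))
s=r.snapshot("scene");np.savez("scene3.npz",**s)
cv2.imwrite("pics/s3.png",cv2.resize(s["image"][70:210,320:460],None,fx=4,fy=4,interpolation=cv2.INTER_CUBIC)[:,:,::-1])
for yaw in(18,):
  y=np.radians(yaw);R=np.array([[np.cos(y),-np.sin(y)],[np.sin(y),np.cos(y)]])
  P=[[*(np.array([.465,.2625])+R@[a,b]),.085] for a,b in((.025,.025),(.025,-.025),(-.025,-.025),(-.025,.025))]
  print(((proj(s,P)-[320,70])*4).round(0).tolist())
E
```

```text
clock: 6.1
tool_pos: [0.4642, 0.2427, 0.2108]
eef_rot: [0.588, 0.809, 0.001, 0.001]
contact_force: [1.7, 0.6, 0.6]
opening: 0.999
clock: 6.2
tool_pos: [0.463, 0.2508, 0.2117]
eef_rot: [0.583, 0.812, 0.005, -0.002]
contact_force: [-0.4, -0.4, 0.4]
opening: 1.0
(np.float64(108.64), array([ 0.0059, -0.0081,  0.0111]), array([0.0091, 0.0046, 0.1738]))
[[323.0, 327.0], [280.0, 364.0], [206.0, 338.0], [249.0, 302.0]]
```

View pics/s3.png

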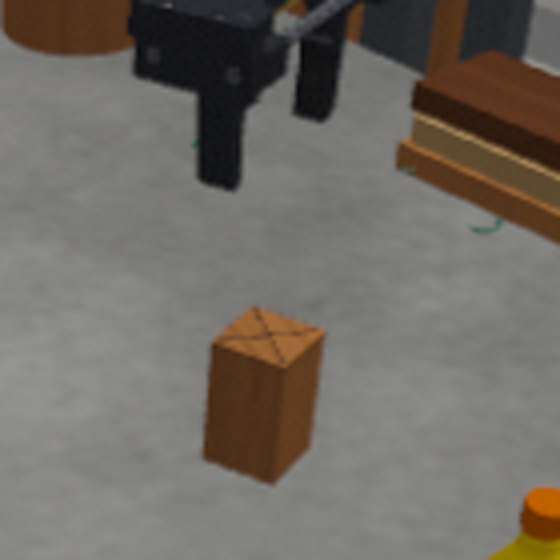

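The blank's top corners sit at crop (324,330), (283,366), (212,343) and (257,308), about 1 image px from the prediction, with the cross on top.

```bash
python3 -m pendant '[[[0,0,0],[0.005,0.003,0.04],1],[[0,0,0],[0.005,0.003,0.08],1],[[0,0,0],[0.005,0.003,0.108],1],[[0,0,0],[0.005,0.003,0.108],1],[[0,0,0],[0.005,0.003,0.108],1],[[0,0,0],[0.005,0.003,0.108],1]]'
python3 - <<'E'
from vis import *
from plant import r
print(delta(r.get_state(),[.465,.2625,.038],108))
E
```

```text
clock: 6.85
tool_pos: [0.4668, 0.2464, 0.1036]
eef_rot: [0.588, 0.809, 0.001, 0.001]
contact_force: [0.0, -0.6, -0.0]
opening: 1.003
(np.float64(107.9), array([ 0.0027, -0.0005, -0.0017]), array([0.0159, 0.0031, 0.0656]))
```

```bash
python3 -m pendant '[[[0,0,0],[0.016,0.003,0],1],[[0,0,0],[0.016,0.003,0.03],1],[[0,0,0],[0.016,0.003,0.065],1],[[0,0,0],[0.016,0.003,0.065],1],[[0,0,0],[0.016,0.003,0.065],0.6],[[0,0,0],[0.016,0.003,0.065],0.4],[[0,0,0],[0.016,0.003,0.065],0.4],[[0,0,0],[0.016,0.003,0.065],0.4],[[0,0,0],[0.016,0.003,0.065],0.4],[[0,0,0],[0.016,0.003,0.065],0.4]]' 45; python3 -m pendant '[[[0,0,0],[0,0,0],0.4],[[0,0,0],[0,0,-0.03],0.4],[[0,0,0],[0,0,-0.06],0.4],[[0,0,0],[0,0,-0.06],0.4],[[0,0,0],[0,0,-0.06],0.4]]';  python3 - <<'E'
from vis import *
from plant import r
cor=np.array([.6693,-.0525]);a=np.radians(-64.1);x=np.array([np.cos(a),np.sin(a)]);y=np.array([-x[1],x[0]])
p=cor-.040*x-.040*y;print(p)
print(delta(r.get_state(),[*p,.10],115.9))
E
```

```text
clock: 7.85
tool_pos: [0.464, 0.2626, 0.0376]
eef_rot: [0.588, 0.809, 0.0, 0.0]
contact_force: [0.0, -0.5, 5.1]
opening: 0.565
clock: 8.35
tool_pos: [0.4638, 0.2625, 0.097]
eef_rot: [0.588, 0.809, 0.0, 0.0]
contact_force: [-0.7, 0.2, -2.3]
opening: 0.562
[ 0.61584562 -0.03398976]
(np.float64(107.95), array([ 0.0007, -0.0003, -0.1388]), array([-0.329 ,  0.0533, -0.003 ]))
```

```bash
python3 -m pendant '[[[0,0,-0.139],[-0.329,0.053,0],0.4],[[0,0,-0.139],[-0.329,0.053,0],0.4],[[0,0,-0.139],[-0.329,0.053,0],0.4],[[0,0,-0.139],[-0.329,0.053,0],0.4],[[0,0,-0.139],[-0.329,0.053,0],0.4],[[0,0,-0.139],[-0.329,0.053,0],0.4],[[0,0,-0.139],[-0.329,0.053,0],0.4],[[0,0,-0.139],[-0.329,0.053,0],0.4],[[0,0,-0.139],[-0.329,0.053,0],0.4],[[0,0,-0.139],[-0.329,0.053,0],0.4]]'; python3 -m pendant '[[[0,0,0],[0,0,0],0.4],[[0,0,0],[0,0,0],0.4]]'
python3 - <<'E'
from vis import *
from plant import r
print(delta(r.get_state(),[.6158,-.034,.054],115.9))
s=r.snapshot("scene")
np.savez("scene4.npz",**s)
cv2.imwrite("pics/s4.png",cv2.resize(s["image"][170:300,240:400],None,fx=4.5,fy=4.5,interpolation=cv2.INTER_CUBIC)[:,:,::-1])
cor=np.array([.6693,-.0525]);a=np.radians(-64.1);x=np.array([np.cos(a),np.sin(a)]);y=np.array([-x[1],x[0]])
P=[[*cor,.015],[*(cor+.018*x-.020*y),.037],[*(cor-.020*y),.037],[*(cor-.020*x),.037]]
print(((proj(s,P)-[240,170])*4.5).round(0).tolist())
E
```

```text
clock: 9.35
tool_pos: [0.6143, -0.0319, 0.0958]
eef_rot: [0.529, 0.848, 0.0, -0.001]
contact_force: [0.3, 0.6, -2.0]
opening: 0.562
clock: 9.55
tool_pos: [0.6151, -0.0324, 0.0968]
eef_rot: [0.529, 0.848, 0.0, -0.0]
contact_force: [-0.5, 0.3, -1.2]
opening: 0.563
(np.float64(116.08), array([-0.0003, -0.0007,  0.0031]), array([-0.0018, -0.0001,  0.0428]))
[[406.0, 513.0], [343.0, 489.0], [363.0, 461.0], [428.0, 446.0]]
```

View pics/s4.png

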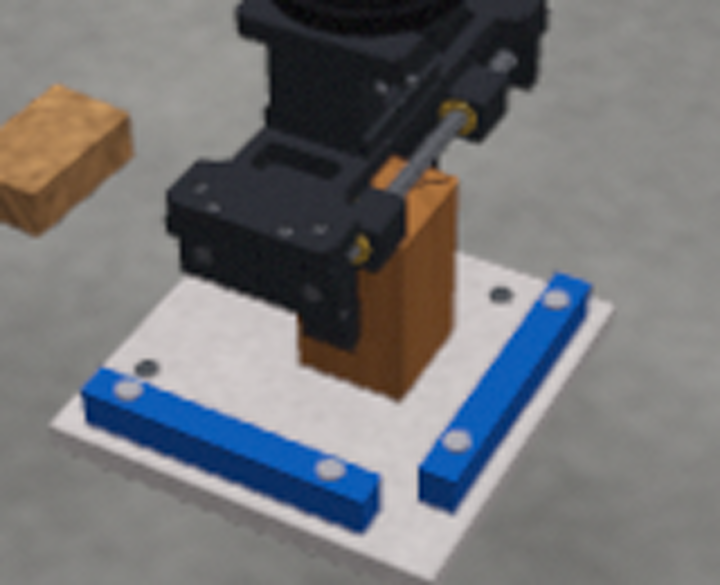

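The blank is held upright over the board, bottom near corner at (400,398), clear of both stops, with yaw 116° against the target 115.9°. I lower it.

```bash
python3 -m pendant '[[[0,0,0.003],[-0.0015,0,0.02],0.4],[[0,0,0.003],[-0.0015,0,0.036],0.4],[[0,0,0.003],[-0.0015,0,0.042],0.4],[[0,0,0.003],[-0.0015,0,0.042],0.4],[[0,0,0.003],[-0.0015,0,0.042],0.4]]';python3 -m pendant '[[[0,0,0],[0,0,0.001],0.4],[[0,0,0],[0,0,0.002],0.4],[[0,0,0],[0,0,0.002],0.4],[[0,0,0],[0,0,0.002],0.4]]'
```

```text
clock: 10.1
tool_pos: [0.6163, -0.035, 0.055]
eef_rot: [0.532, 0.847, 0.0, 0.0]
contact_force: [-0.2, -0.4, -0.9]
opening: 0.562
clock: 10.5
tool_pos: [0.6162, -0.0353, 0.053]
eef_rot: [0.532, 0.847, 0.0, 0.0]
contact_force: [0.1, 0.6, -1.1]
opening: 0.563
```

```bash
python3 -m pendant '[[[0,0,0],[0,0,0.001],0.4],[[0,0,0],[0,0,0.001],0.4],[[0,0,0],[0,0,0.0015],0.4],[[0,0,0],[0,0,0.0015],0.4]]';python3 -m pendant '[[[0,0,0],[-0.003,0.003,0],0.4],[[0,0,0],[-0.006,0.006,0],0.4],[[0,0,0],[-0.009,0.009,0],0.4],[[0,0,0],[-0.011,0.011,0],0.4],[[0,0,0],[-0.011,0.011,0],0.4],[[0,0,0],[-0.011,0.011,0],0.4]]'
```

```text
clock: 10.9
tool_pos: [0.6163, -0.0353, 0.0526]
eef_rot: [0.532, 0.847, 0.0, 0.0]
contact_force: [-2.8, 0.7, 8.0]
opening: 0.567
clock: 11.5
tool_pos: [0.6316, -0.0398, 0.0526]
eef_rot: [0.532, 0.847, 0.001, 0.001]
contact_force: [-0.9, 0.1, 7.4]
opening: 0.562
```

```bash
python3 -m pendant '[[[0,0,0],[-0.001,0.001,-0.0005],0.4],[[0,0,0],[-0.002,0.002,-0.0005],0.4],[[0,0,0],[-0.002,0.002,-0.0005],0.4]]'; python3 -m pendant '[[[0,0,0],[-0.001,0.001,0],0.4],[[0,0,0],[-0.001,0.001,0],0.4],[[0,0,0],[-0.001,0.001,0],0.4]]';  python3 -m pendant '[[[0,0,0],[-0.001,0.001,0],0.4],[[0,0,0],[-0.001,0.001,0],0.4],[[0,0,0],[-0.001,0.001,0],0.4]]'
```

```text
clock: 11.8
tool_pos: [0.632, -0.0403, 0.0527]
eef_rot: [0.531, 0.847, -0.0, -0.001]
contact_force: [-6.6, 2.0, 9.6]
opening: 0.567
clock: 12.1
tool_pos: [0.6322, -0.0404, 0.0527]
eef_rot: [0.531, 0.847, -0.001, -0.002]
contact_force: [-8.8, 1.7, 12.0]
opening: 0.564
clock: 12.4
tool_pos: [0.6323, -0.0406, 0.0528]
eef_rot: [0.531, 0.848, -0.002, -0.003]
contact_force: [-11.1, 1.5, 15.0]
opening: 0.564
```

```bash
python3 -m pendant '[[[0,0,0],[0,0,-0.001],0.4],[[0,0,0],[0,0,-0.001],0.4],[[0,0,0],[0,0,-0.001],0.4]]'
cat > f.py <<'E'
from vis import *
from plant import r
from scipy.spatial.transform import Rotation as Ro
cor=np.array([.6693,-.0525]);a=np.radians(-64.1);x=np.array([np.cos(a),np.sin(a)]);y=np.array([-x[1],x[0]])
def rep():
    st=r.get_state();d=st["tool_pos"][:2]-cor;F=st["contact_force"];R=Ro.from_quat(st["eef_rot"]).as_matrix()
    print("pos",(1e3*np.array([d@x,d@y])).round(1),"z",st["tool_pos"][2].round(4),"F",np.round([F[:2]@x,F[:2]@y,F[2]],1),"yaw",np.degrees(np.arctan2(R[1,0],R[0,0])).round(2),"tilt",np.arccos(-R[2,2]).round(4),"M",st["moment"].round(2))
rep()
E
python3 f.py
python3 -m pendant '[[[0,0,0],[-0.002,0,0],0.4],[[0,0,0],[-0.002,0,0],0.4],[[0,0,0],[-0.002,0,0],0.4]]' >/dev/null; python3 f.py
python3 -m pendant '[[[0,0,0],[0,0.002,0],0.4],[[0,0,0],[0,0.002,0],0.4],[[0,0,0],[0,0.002,0],0.4]]' >/dev/null; python3 f.py
python3 - <<'E'
from vis import *
from plant import r
s=r.snapshot("top");np.savez("top5.npz",**s);t=r.snapshot("scene");np.savez("scene5.npz",**t)
a=cv2.resize(s["image"][165:280,255:380],(0,0),fx=3,fy=3,interpolation=2);b=cv2.resize(t["image"][200:315,250:390],(0,0),fx=3,fy=3,interpolation=2)
cv2.imwrite("pics/s5.png",np.hstack([a,b])[:,:,::-1])
E
```

```text
clock: 12.7
tool_pos: [0.6329, -0.042, 0.0528]
eef_rot: [0.531, 0.847, -0.002, -0.002]
contact_force: [-7.7, 1.1, 7.9]
opening: 0.565
pos [-25.3 -28.1] z 0.0528 F [-4.3 -6.4  7.9] yaw 115.84 tilt 0.0064 M [0.2  1.53 0.18]
pos [-23.4 -28.1] z 0.0528 F [-4.1 -5.8  8. ] yaw 115.84 tilt 0.0064 M [0.22 1.61 0.19]
pos [-23.3 -28. ] z 0.0529 F [ -5.1 -11.1  11.6] yaw 115.84 tilt 0.0102 M [-0.03  2.33  0.23]
```

View pics/s5.png

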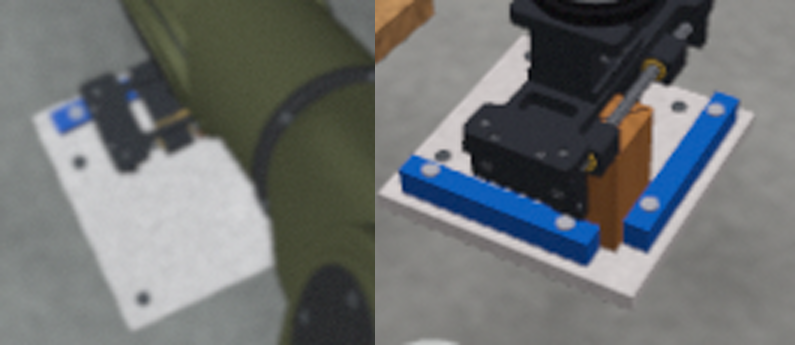

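Stop_b is in contact, with y position unchanged under more push. In x the blank still slides, so stop_a isn't reached yet. I ease y and slide in x.

```bash
python3 -m pendant '[[[0,0,0],[0,-0.003,-0.0005],0.4],[[0,0,0],[-0.001,-0.003,-0.0005],0.4],[[0,0,0],[-0.001,-0.003,-0.0005],0.4],[[0,0,0],[-0.001,-0.003,-0.0005],0.4]]' >/dev/null; python3 f.py
for i in 1; do python3 -m pendant '[[[0,0,0],[-0.001,0,0],0.4],[[0,0,0],[-0.001,0,0],0.4],[[0,0,0],[-0.001,0,0],0.4]]' >/dev/null; python3 f.py; done
python3 -m pendant '[[[0,0,0],[-0.001,0,0],0.4],[[0,0,0],[-0.001,0,0],0.4],[[0,0,0],[-0.001,0,0],0.4]]' >/dev/null; python3 f.py
python3 -m pendant '[[[0,0,0],[-0.001,0,0],0.4],[[0,0,0],[-0.001,0,0],0.4],[[0,0,0],[-0.001,0,0],0.4]]' >/dev/null; python3 f.py
```

```text
pos [-22.4 -28.1] z 0.0528 F [-4.9 -5.4  3.3] yaw 115.82 tilt 0.0049 M [0.38 1.34 0.15]
pos [-22.3 -28.1] z 0.0529 F [-5.  -6.   4.1] yaw 115.85 tilt 0.0058 M [0.57 1.55 0.07]
pos [-22.2 -28.1] z 0.0529 F [-8.2 -6.3  5.8] yaw 115.87 tilt 0.0069 M [0.86 1.73 0.08]
pos [-22.2 -28.1] z 0.0529 F [-8.8 -6.1  5.8] yaw 115.89 tilt 0.0079 M [ 1.1   1.98 -0.  ]
```

```bash
python3 -m pendant '[[[0,0,0],[-0.001,0.001,0],0.4],[[0,0,0],[-0.001,0.002,0],0.4],[[0,0,0],[-0.001,0.002,0],0.4],[[0,0,0],[-0.001,0.002,0],0.4],[[0,0,0],[-0.001,0.002,0],0.4]]' >/dev/null; python3 f.py
python3 - <<'E'
from vis import *
from plant import r
t=r.snapshot("scene");np.savez("scene6.npz",**t)
x0,y0,k=310,215,8
o=cv2.resize(t["image"][y0:y0+75,x0:x0+95],(0,0),fx=k,fy=k,interpolation=2)
cv2.imwrite("pics/s6.png",o[:,:,::-1])
E
```

```text
pos [-22.2 -28. ] z 0.053 F [-10.5 -10.4  10. ] yaw 115.92 tilt 0.0117 M [1.22 2.91 0.07]
```

View pics/s6.png

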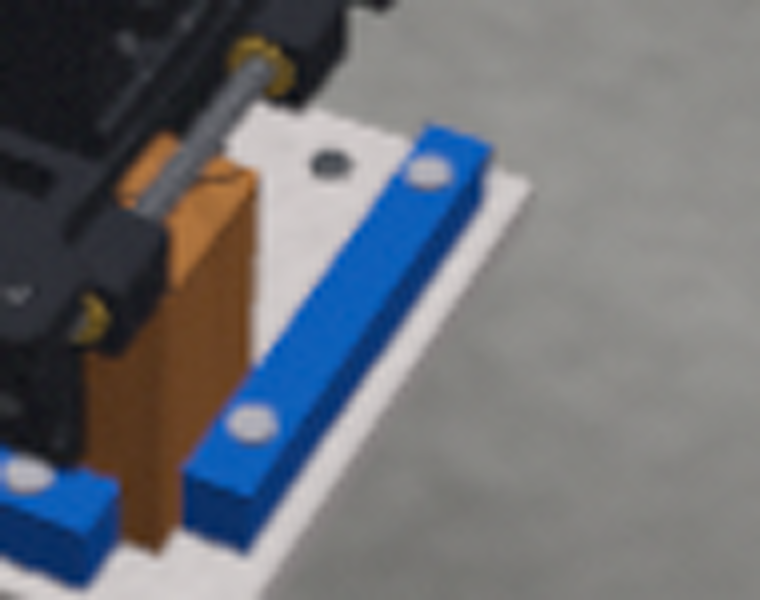

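```bash
python3 - <<'E'
from vis import *
s=dict(np.load("scene6.npz"));g=lambda u,v,z:ray(s,(310+(u+.5)/8-.5,215+(v+.5)/8-.5),z)[:2]
p,q=g(187,465,.037),g(428,125,.037);b=g(158,550,.015);A=g(118,490,.037)
d=(p-q);print("stop_b len",np.linalg.norm(d),"ang",np.degrees(np.arctan2(d[1],d[0])))
a=np.radians(-64.1);x=np.array([np.cos(a),np.sin(a)]);y=np.array([-x[1],x[0]])
print("blank corner to stop_b face mm (jig y)",1e3*(b-p)@y,1e3*(b-q)@y,"to stop_a face (jig x)",1e3*(b-A)@x)
E
python3 -m pendant '[[[0,0,0],[0,0,0],0.4],[[0,0,0],[0,0,0],0.4],[[0,0,0],[0,0,0],0.4],[[0,0,0],[0,0,0],0.4],[[0,0,0],[0,0,0],0.4]]' ; python3 f.py
```

```text
stop_b len 0.1362277507258087 ang -63.926842034277854
blank corner to stop_b face mm (jig y) -2.7641611008978106 -2.3524574033021137 to stop_a face (jig x) -5.448808295474522
clock: 15.75
tool_pos: [0.6345, -0.0448, 0.053]
eef_rot: [0.531, 0.848, -0.002, -0.006]
contact_force: [-14.4, 6.1, 10.2]
opening: 0.559
pos [-22.1 -28. ] z 0.053 F [-11.8 -10.2  10.2] yaw 115.91 tilt 0.0117 M [1.26 2.85 0.08]
```

```bash
python3 -c "
from plant import r
print(r.finish_job())"; python3 f.py
```

```text
the job is handed in; nothing more can be done
None
the job is handed in; nothing more can be done
```

I handed the job in at about 16 s of the 67 s limit. By my checks the offcut is in the bin and the gripper holds the blank pressed into the corner. The hand-in gave no verdict, so none of this is confirmed.

- **Offcut:** I gripped it, dropped it into the scrap bin, and saw it lying on the bin floor in the picture taken after release.
- **Blank:** I stood it on the jig with the cross up and slid it to stop_b, then along stop_b to stop_a.
- **Pressing:** The wrist force was about 12 N toward stop_a and 10 N toward stop_b, steady over 0.5 s. Pushing harder moved the tool by no more than 0.1–0.2 mm. Allowing for friction, I estimate at least about 5 N on each stop; I could not measure the two contacts separately.
- **Alignment:** The tool's yaw was 115.9°, matching the jig's measured axis. Its tilt was 0.012 rad.
- **Other objects:** I never moved the arm close to the glue, wax or sanding block, but I did not take a final measurement of them.

Two checks disagreed with a perfect fit:
- **Tool position:** In my camera-based corner frame the tool read −22.1 and −28.0 mm instead of −25 and −25. I put this down to camera and grip offset, since the position came from contact.
- **Gaps in the picture:** A hand-read estimate from one blurred picture gave gaps of about 2.5 mm to stop_b and 5 mm to stop_a, with one pixel worth about 2–3 mm. I trusted the force evidence over it.

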